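# Put the cross-threaded canister lid on properly

## Robot

A 6-joint arm with a two-finger parallel gripper is mounted at the origin on the work surface. World frame = base frame: x ahead of the robot, y to its left, z up, the work surface at z = 0. Lengths are in m, angles in rad, forces in N, time in s.
With the tool pointing down it reaches from about 0.275 to 0.725 m from the base axis. Payload 5.6 kg.
Tool frame: the origin (TCP) lies midway between the tips of the shut fingers; the grasp point (between the pads) lies 19 mm behind it; z points along the fingers, y is the line along which they close (so a half turn about z gives the same grasp; the last joint's range is limited). The gripper opens to 85 mm and grips with 20 to 120 N. Pads are 22 mm wide; open, the fingers measure 114 mm over their backs; the gripper's body (76 mm by 85 mm) begins 54 mm behind the grasp point. The pads swing forward as they close: fully open they stand 13 mm farther back than shut.
Start: joints at [1.54, 0.255, 0.108, 0, -1.424, -0.285], TCP at [0.171, 0.523, 0.231] pointing down, gripper open.
Joint ranges: [-2.95, 2.95], [-1.21, 1.97], [-1.09, 1.5], [-2.87, 1.71], [-2.94, -0.07], [-3.05, 3.05]. Speed limits (rad/s): [2.57, 2.57, 3.14, 3.14, 3.14, 3.14].

## Interface

Orientations are given as a rotation vector (axis times angle).
In Python, from workcell import sensors, viewer, arm gives the robot as it stands.
- The arm moves only by the tool move_arm, never from a script. Its argument "targets" is a list of rows, each an object with "grip": the opening, from 0 (shut) to 1 (fully open); "xyz": the shift along the tool's x, y, z in units of 50 mm (1.0 is 50 mm), a list of three; "twist": the turn, a rotation vector about the tool's x, y, z in rad, a list of three. A call has 1 to 10 rows; each row is the pose to reach, as a shift and turn from the pose commanded when the call began, along the tool's axes at that moment; what a row does not reach only later rows make up. A row lasts 1/8 s, in which the tool goes at most 62.5 mm and 10.7 degrees, less where a joint would pass 70% of its speed; a pose out of reach is approached as far as the arm can. A call with a gripper value outside its range is refused whole. The fingers move at their own pace and stop on an object; "grip_force" is the grip in N (left out, the last holds). Time passes only in rows, so rows that repeat a pose let the fingers close. It gives the time, the measured TCP pose, the force, the opening and the grip force at its end, in the units of the state.
- sensors.observe(): the state, without advancing time (a new reading comes with each control period).
- viewer.capture(name): name is "side" or "top" or "wrist"; returns the picture (420x560x3 uint8, red, green, blue); there is no depth.
- viewer.calibration(name): a dict with "intrinsics" (3x3 intrinsics, pixels), "rvec" (rotation vector, rad) and "tvec" (3), from world to camera coordinates, as OpenCV has them. Camera axes: x right, y down, z forward; pixel columns grow to the right and rows downward; lengths in m; the calibration is good to about 2 mm. A picture is of the moment at which its call begins: read the wrist's pose just before it. calibration takes no time and is no camera call; for the wrist camera it gives the pose at the moment of the call.
- arm.job_done(): hands the job in; it is judged then, once.
The state is a dict: "clock": time; "joint_positions": joint angles; "qd": joint speeds; "effort": joint torques, N m; "eef_pos": TCP position; "tcp_rot": TCP orientation; "ft_force": force on the tool from outside, world axes, zero at the start; "wrist_torque": the same for the moment, N m; "opening": opening from 0.0 (shut) to 1.0 (fully open); "gripper_force": force on a finger pad.
Only numpy, scipy, OpenCV 4.12 (cv2) and the standard library are available. Lean on these libraries where they do the work, as an engineer would, in place of code of your own. Each camera call takes 0.05 s, during which the arm holds its last target. There are 200 camera calls.

## Task

The blue lid was left cross-threaded and rides high on its canister. Without lifting it off, turn it back (anticlockwise seen from above) until it drops into its thread, then screw it forward (clockwise) until it is fully home, with its bar in line with the red marks, and let go. Leave the closed green canister where it stands.

Things in the scene. Friction and masses are not known exactly. Their poses are not given: they have to be found in the camera images.
- lid_grip (a point): Loose blue lid, 0.2 kg: disc 111 mm wide, 5 mm thick, 24 mm skirt; on top one bar grip 84 long, 18 thick, 40 mm tall, white dash near each end. Point on the lid's axis inside the bar, 14 mm below the bar's top, 26 mm above the disc. x along the bar (pinch across y), z up. Starts level, 12 mm too high: its 3 inner lugs stand on the thread. Bar 20 deg anticlockwise to 25 clockwise of the red marks.
- blue_canister: White canister, blue band, 132 mm wide, fixed to the bench. Origin: centre of underside; z up; neck top 100 mm up. Red marks on the shoulder, 71 mm up just outside the lid, lie along its +x and -x: the bar is in line with x when home; a stop comes about 4 deg farther clockwise. lid_grip is 143 mm above this origin while riding high, 131 mm once dropped in, and stays 131 as it is screwed home.
- black_mark (a point): One of two opposite black marks on the blue canister's shoulder (10 mm wide, 71 mm up, 62 mm from its axis), 45 deg anticlockwise from above of a red mark. Turned back until its bar lines up with the black marks, within 8 deg, the lid drops 12 mm, freely: just lower it, keep hold. A stop lies 11 deg farther back. The thread turns freely, about 2 mm of play sideways.
- green_canister: Bystander: same model, white with a green band and a green lid already home, 132 mm wide, 145 mm tall, 0.9 kg, standing loose. Origin: centre of underside; z up. Leave it alone.
Not all that is in view belongs to the job. What is shaped like the part that bears lid_grip but turquoise is not meant.

How it is judged:
On the way:
1. the blue lid, turned back towards the black marks, has dropped into its thread (z of lid_grip in the frame of blue_canister below 0.135 m and angle between the x axis of lid_grip and the x axis of blue_canister, either way round above 0.4 rad), for 0.1 s.
At the end, for the whole second after the job is handed in: The blue lid sits level (within 4.5 degrees) and down in its thread (no more than 4 mm above home, centred within 10 mm), its bar within 12 degrees of the red marks; the green canister is within 30 mm of where it stood (z of lid_grip in the frame of blue_canister below 0.135 m and angle between the x axis of lid_grip and the x axis of blue_canister, either way round below 0.21 rad and horizontal distance between lid_grip and blue_canister below 0.01 m and angle between lid_grip's own z axis and vertical below 0.08 rad and distance of green_canister from where it was at the start of the episode below 0.03 m); the robot touches nothing.
It fails at once if the blue lid is lifted off (raised more than 12 mm above where it started) (z of lid_grip in the frame of blue_canister above 0.155 m).
It fails at once if the green canister is shifted by more than 30 mm or tipped (distance of green_canister from where it was at the start of the episode above 0.03 m or angle between green_canister's own z axis and vertical above 0.2 rad).
It also fails if it takes over 38 s, if anything falls off the work surface, if the arm or the gripper's body presses on something with over 40 N, if the wrist force passes 120 N, or if a joint passes its speed limit or range.

## Working session

There is one attempt and no reset: what is moved stays moved. The work goes in short steps, Python scripts to look and compute and a tool call to move; the robot and the scene stay as the last step left them, time stands still between calls to the robot, and variables do not carry over. Pictures are saved under pics/ and viewed, at most 10 in all, crops included, and the job is handed in when it is done.

Besides the shell and the picture viewer there is one more tool, called after ">>>" as name([rows], argument=value, ...), one row to a line, values as JSON. move_arm: Moves the arm, as the interface text tells. Its arguments: {"type":"object","properties":{"targets":{"type":"array"},"grip_force":{"type":"number"}},"required":["targets"]}

```bash
mkdir -p pics; python3 - <<'E'
from workcell import sensors, viewer
import cv2,numpy as np
s=sensors.observe(); print(s['clock'],s['eef_pos'],s['tcp_rot'],s['opening'])
for n in ['top','side']:
    im=viewer.capture(n); cv2.imwrite(f'pics/{n}0.png',im[:,:,::-1])
    c=viewer.calibration(n); print(n,c)
E
```

```text
0.0 [0.17058831 0.52233651 0.23037904] [ 3.10058571e+00 -4.93728420e-01 -3.60370715e-04] 0.9991830451028983
top {'intrinsics': array([[465.62669694,   0.        , 276.84325813],
       [  0.        , 465.62669694, 209.19625103],
       [  0.        ,   0.        ,   1.        ]]), 'rvec': array([ 2.1697157 , -2.13301969,  0.22138876]), 'tvec': array([-0.01958155,  0.61172865,  0.98367029])}
side {'intrinsics': array([[392.78765027,   0.        , 280.03331171],
       [  0.        , 392.78765027, 207.217245  ],
       [  0.        ,   0.        ,   1.        ]]), 'rvec': array([ 2.08158489, -0.57990552,  0.30436411]), 'tvec': array([-0.51513553,  0.26581724,  0.52737377])}
```

View pics/top0.png

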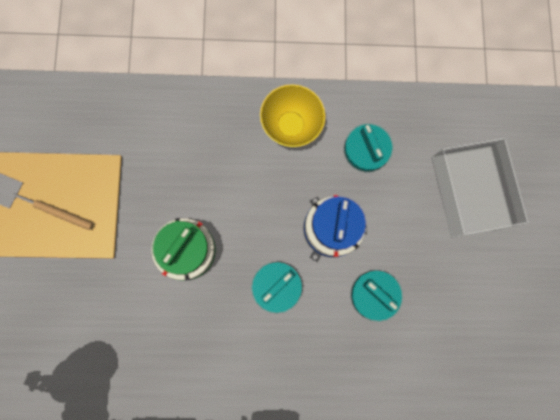

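View pics/side0.png

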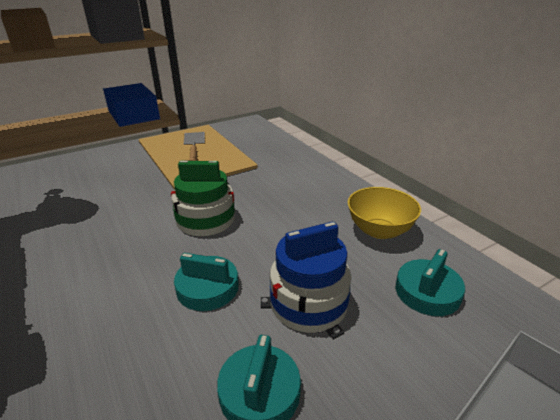

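Candidates for the lid, in the top view: blue at (340,222), turquoise at (369,147), (277,287) and (377,295), and closed green at (181,248). The blue one fits: it is blue and sits high on a canister with a blue band, which the side view shows at (312,260). I'll confirm it in a crop and measure the dashes and marks.

```bash
cat > h.py <<'E'
import cv2,numpy as np
from workcell import sensors, viewer
def ray(c,uv,z):
    R=cv2.Rodrigues(np.array(c['rvec']))[0]; o=-R.T@c['tvec']
    d=R.T@np.linalg.inv(c['intrinsics'])@np.array([uv[0],uv[1],1.]); return o+d*(z-o[2])/d[2]
def blobs(mask,x0,y0,amin):
    n,l,st,ce=cv2.connectedComponentsWithStats(mask.astype(np.uint8))
    return [(ce[i]+[x0,y0],st[i,4]) for i in range(1,n) if st[i,4]>=amin]
E
python3 - <<'E'
from h import *
im=cv2.imread('pics/top0.png'); c=viewer.calibration('top')
x0,y0=295,185; cr=im[y0:265,x0:380].astype(int); b,g,r=cr[...,0],cr[...,1],cr[...,2]
cv2.imwrite('pics/crop0.png',cv2.resize(im[y0:265,x0:380],None,fx=7,fy=7,interpolation=cv2.INTER_CUBIC))
blue=((b>90)&(r<60)&(g<90)).astype(np.uint8)
for p,a in blobs((r>140)&(g<80)&(b<80),x0,y0,3): print('red',p,a,ray(c,p,.071))
full=blue*0; cn=max(cv2.findContours(blue,0,1)[0],key=cv2.contourArea); cv2.drawContours(full,[cn],-1,1,-1)
m=cv2.erode(full,np.ones((3,3)))
for p,a in blobs((m>0)&(r>90)&(g>90),x0,y0,3): print('dash',p,a,ray(c,p,.157))
(e,rad)=cv2.minEnclosingCircle(cn); e=np.array(e)+[x0,y0]; print('disc',e,rad,ray(c,e,.117))
for p,a in blobs((r<60)&(g<60)&(b<60),x0,y0,5): print('black',p,a,ray(c,p,.071))
E
```

```text
red [335.55555556 254.        ] 9 [ 0.5132878  -0.13646308  0.071     ]
dash [340.5625 233.8125] 48 [ 0.54714698 -0.13254972  0.157     ]
disc [337.16666794 223.83333206] 26.92076301574707 [ 0.57259292 -0.132691    0.117     ]
```

View pics/crop0.png

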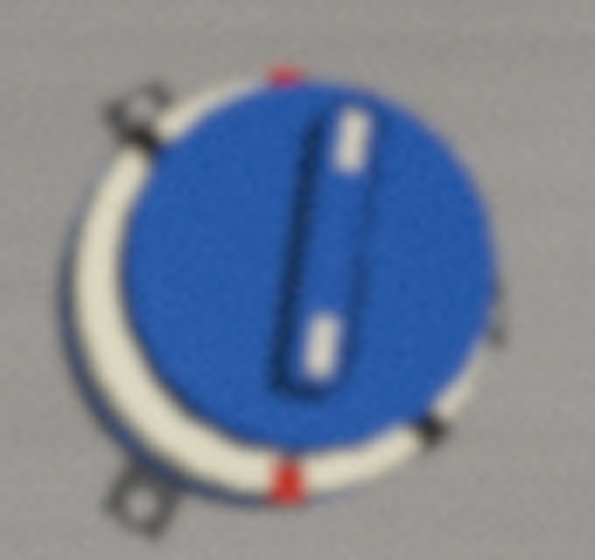

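The crop confirms a blue lid on a white canister. Dashes are at crop (352,140) and (322,347), red marks at (285,75) and (288,483), black marks at (145,138) and (432,430).

```bash
python3 - <<'E'
from h import *
from scipy.spatial.transform import Rotation as Ro
c=viewer.calibration('top')
f=lambda u,v,z: ray(c,(295+(u+.5)/7-.5,185+(v+.5)/7-.5),z)
def line(a,b,n): 
    d=a-b; print(n,'mid',(a+b)[:2]/2,'ang',np.degrees(np.arctan2(d[1],d[0])),'len',np.linalg.norm(d)); return (a+b)/2,np.arctan2(d[1],d[0])
m,a=line(f(352,140,.157),f(322,347,.157),'bar')
line(f(285,77,.071),f(288,483,.071),'red'); line(f(148,138,.071),f(432,430,.071),'black')
s=sensors.observe(); R=Ro.from_rotvec(s['tcp_rot']).as_matrix(); print(R, np.degrees(np.arctan2(R[1,0],R[0,0])))
# green bar location
print('green',ray(c,(181,248),.12))
t=np.array([m[0],m[1],.157+.10]); print('shift to above (50mm units)',R.T@(t-s['eef_pos'])/.05)
d=(np.degrees(a-np.arctan2(R[1,0],R[0,0]))+90)%180-90; print('yaw change world deg',d)
print(s['joint_positions'])
E
```

```text
bar mid [ 0.57641961 -0.13716313] ang -8.739884690178314 len 0.060567357964622016
red mid [ 0.57797591 -0.13680832] ang 0.005223880024635353 len 0.12751936943729336
black mid [ 0.57633419 -0.1376396 ] ang 44.435295647267395 len 0.12603498156275478
[[ 9.50531091e-01 -3.10629139e-01 -4.27288204e-04]
 [-3.10629417e-01 -9.50529699e-01 -1.62989082e-03]
 [ 1.00141454e-04  1.68199018e-03 -9.99998580e-01]] -18.09716627209191
green [0.51660744 0.18685614 0.12      ]
shift to above (50mm units) [11.81174188 10.01879667 -0.51208328]
yaw change world deg 9.357281581913597
[ 1.53959534e+00  2.55693547e-01  1.07145464e-01 -3.80330924e-04
 -1.42389068e+00 -2.84598248e-01]
```

>>> move_arm([
  {"grip":1,"xyz":[1.1,0.95,0],"twist":[0,0,-0.02]},
  {"grip":1,"xyz":[2.3,1.9,0],"twist":[0,0,-0.04]},
  {"grip":1,"xyz":[3.1,2.6,0],"twist":[0,0,-0.06]},
  {"grip":1,"xyz":[3.9,3.3,0],"twist":[0,0,-0.08]},
  {"grip":1,"xyz":[4.7,4.0,0],"twist":[0,0,-0.1]},
  {"grip":1,"xyz":[5.5,4.7,0],"twist":[0,0,-0.12]},
  {"grip":1,"xyz":[6.3,5.3,0],"twist":[0,0,-0.14]},
  {"grip":1,"xyz":[7.1,6.0,0],"twist":[0,0,-0.15]},
  {"grip":1,"xyz":[7.9,6.7,0],"twist":[0,0,-0.16]},
  {"grip":1,"xyz":[8.7,7.4,0],"twist":[0,0,-0.163]},
])

```text
clock: 1.35
eef_pos: [0.4698, 0.0344, 0.231]
tcp_rot: [-3.132, 0.239, 0.001]
ft_force: [-0.3, 1.1, 0.9]
opening: 0.998
gripper_force: 0.0
```

>>> move_arm([
  {"grip":1,"xyz":[0.6,0.7,0],"twist":[0,0,0]},
  {"grip":1,"xyz":[1.2,1.4,0],"twist":[0,0,0]},
  {"grip":1,"xyz":[1.8,2.1,0],"twist":[0,0,0]},
  {"grip":1,"xyz":[2.3,2.7,0],"twist":[0,0,0]},
  {"grip":1,"xyz":[2.6,3.05,0],"twist":[0,0,0]},
  {"grip":1,"xyz":[2.6,3.05,0],"twist":[0,0,0]},
  {"grip":1,"xyz":[2.6,3.05,0],"twist":[0,0,0]},
])

```text
clock: 2.22
eef_pos: [0.5743, -0.1341, 0.2309]
tcp_rot: [-3.132, 0.24, 0.001]
ft_force: [0.5, 0.6, 0.3]
opening: 0.997
gripper_force: 0.0
```

```bash
python3 - <<'E'
from h import *
from scipy.spatial.transform import Rotation as Ro
s=sensors.observe(); c=viewer.calibration('wrist'); im=viewer.capture('wrist')[:,:,::-1].copy(); cv2.imwrite('pics/w1.png',im)
print(s['eef_pos'],s['joint_positions'])
R=Ro.from_rotvec(s['tcp_rot']).as_matrix(); print(np.degrees(np.arctan2(R[1,0],R[0,0])))
b,g,r=[im[...,i].astype(int) for i in range(3)]
blue=((b>90)&(r<60)&(g<100)).astype(np.uint8); cn=max(cv2.findContours(blue,0,1)[0],key=cv2.contourArea)
m=cv2.drawContours(blue*0,[cn],-1,1,-1); m=cv2.erode(m,np.ones((5,5)))
P=[]
for p,a in blobs((m>0)&(r>90)&(g>90),0,0,40): P.append(ray(c,p,.157)); print('dash',p,a,P[-1])
for p,a in blobs((r>130)&(g<80)&(b<80),0,0,20): print('red',p,a,ray(c,p,.071))
E
```

```text
[ 0.57428241 -0.13411073  0.23092224] [ 3.52547732e-02  3.35496135e-01  2.18483614e-01 -3.63103886e-04
 -1.45457997e+00  1.38278160e+00]
-8.754916372351419
dash [286.05445545 176.84158416] 202 [ 0.60552874 -0.14220235  0.157     ]
dash [285.51933702 255.02209945] 181 [ 0.54729894 -0.13299071  0.157     ]
red [  1.92592593 234.85185185] 27 [0.57322992 0.15426519 0.071     ]
```

View pics/w1.png

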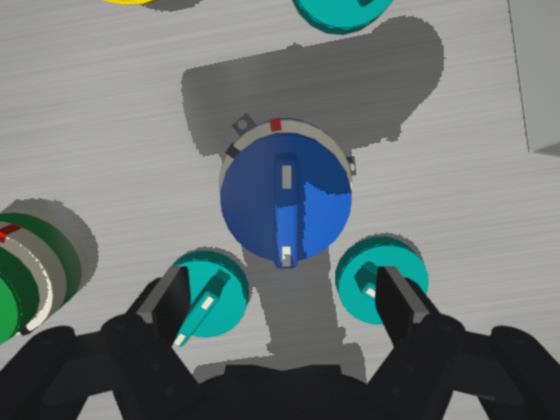

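The wrist view shows the blue bar between the fingers, with dashes at (286,177) and (286,255). It agrees with the top view to about 1 mm, so I'll descend and close.

>>> move_arm([
  {"grip":1,"xyz":[0.055,0.055,0.6],"twist":[0,0,0]},
  {"grip":1,"xyz":[0.055,0.055,1.2],"twist":[0,0,0]},
  {"grip":1,"xyz":[0.055,0.055,1.7],"twist":[0,0,0]},
  {"grip":1,"xyz":[0.055,0.055,2.0],"twist":[0,0,0]},
  {"grip":1,"xyz":[0.055,0.055,2.1],"twist":[0,0,0]},
  {"grip":1,"xyz":[0.055,0.055,2.1],"twist":[0,0,0]},
])

```text
clock: 3.02
eef_pos: [0.5773, -0.1375, 0.1269]
tcp_rot: [3.132, -0.239, 0.001]
ft_force: [0.2, 0.3, 0.6]
opening: 1.001
gripper_force: 0.0
```

>>> move_arm([
  {"grip":0,"xyz":[0,0,0],"twist":[0,0,0]},
  {"grip":0,"xyz":[0,0,0],"twist":[0,0,0]},
  {"grip":0,"xyz":[0,0,0],"twist":[0,0,0]},
  {"grip":0,"xyz":[0,0,0],"twist":[0,0,0]},
  {"grip":0,"xyz":[0,0,0],"twist":[0,0,0]},
  {"grip":0,"xyz":[0,0,0],"twist":[0,0,0]},
  {"grip":0,"xyz":[0,0,0],"twist":[0,0,0]},
  {"grip":0,"xyz":[0,0,0],"twist":[0,0,0]},
], grip_force=50)

```text
clock: 4.03
eef_pos: [0.5771, -0.1377, 0.1265]
tcp_rot: [3.132, -0.24, 0.001]
ft_force: [-0.2, 0.2, 2.3]
opening: 0.203
gripper_force: 52.0
```

>>> move_arm([
  {"grip":0,"xyz":[0,0,0],"twist":[0,0,-0.1]},
  {"grip":0,"xyz":[0,0,0],"twist":[0,0,-0.2]},
  {"grip":0,"xyz":[0,0,0],"twist":[0,0,-0.31]},
  {"grip":0,"xyz":[0,0,0],"twist":[0,0,-0.42]},
  {"grip":0,"xyz":[0,0,0],"twist":[0,0,-0.53]},
  {"grip":0,"xyz":[0,0,0],"twist":[0,0,-0.64]},
  {"grip":0,"xyz":[0,0,0],"twist":[0,0,-0.75]},
  {"grip":0,"xyz":[0,0,0],"twist":[0,0,-0.86]},
  {"grip":0,"xyz":[0,0,0],"twist":[0,0,-0.94]},
  {"grip":0,"xyz":[0,0,0],"twist":[0,0,-0.94]},
])

```text
clock: 5.28
eef_pos: [0.5763, -0.1375, 0.1252]
tcp_rot: [-2.901, -1.203, 0.003]
ft_force: [0.2, 0.4, -2.6]
opening: 0.201
gripper_force: 51.3
```

```bash
python3 - <<'E'
from h import *
from scipy.spatial.transform import Rotation as Ro
s=sensors.observe(); R=Ro.from_rotvec(s['tcp_rot']).as_matrix(); print(s['eef_pos'],np.degrees(np.arctan2(R[1,0],R[0,0])),s['ft_force'],s['wrist_torque'],s['joint_positions'])
im=viewer.capture('side')[:,:,::-1]; cv2.imwrite('pics/s2.png',cv2.resize(im[150:350,210:410],None,fx=3,fy=3))
E
```

```text
[ 0.5762602  -0.13753679  0.12521873] 45.0427951639261 [ 0.20284134  0.42894761 -2.55997469] [-0.02507031  0.03148019 -0.03251312] [ 2.90327309e-02  3.90336254e-01  2.72904172e-02 -5.69993376e-04
 -1.20980964e+00  2.32810953e+00]
```

View pics/s2.png

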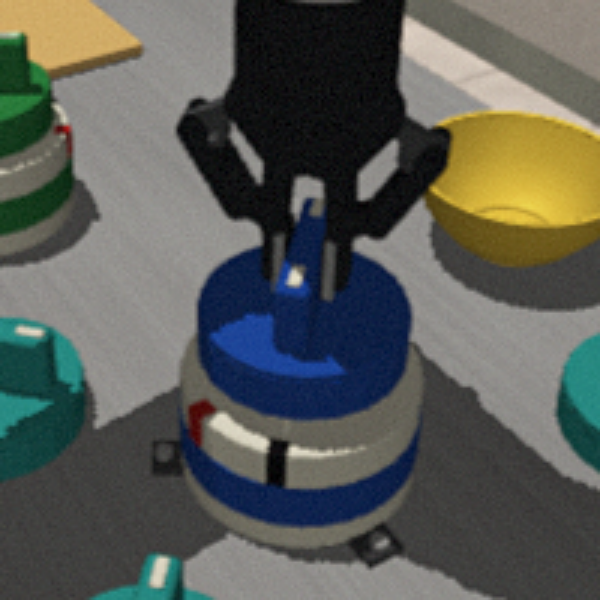

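The bar now points at the black mark (crop (278,460)) and the wrist carries the lid's weight. I'll lower it 12 mm while holding on.

>>> move_arm([
  {"grip":0,"xyz":[0,0,0.06],"twist":[0,0,0]},
  {"grip":0,"xyz":[0,0,0.12],"twist":[0,0,0]},
  {"grip":0,"xyz":[0,0,0.18],"twist":[0,0,0]},
  {"grip":0,"xyz":[0,0,0.22],"twist":[0,0,0]},
  {"grip":0,"xyz":[0,0,0.24],"twist":[0,0,0]},
  {"grip":0,"xyz":[0,0,0.24],"twist":[0,0,0]},
  {"grip":0,"xyz":[0,0,0.24],"twist":[0,0,0]},
])

```text
clock: 6.2
eef_pos: [0.5769, -0.1377, 0.1146]
tcp_rot: [2.901, 1.205, 0.0]
ft_force: [-1.1, 0.7, 1.2]
opening: 0.206
gripper_force: 51.6
```

It dropped 11.9 mm with a low force, so it is in its thread. Next I'll screw it forward 45°.

>>> move_arm([
  {"grip":0,"xyz":[0,0,0],"twist":[0,0,0.1]},
  {"grip":0,"xyz":[0,0,0],"twist":[0,0,0.2]},
  {"grip":0,"xyz":[0,0,0],"twist":[0,0,0.3]},
  {"grip":0,"xyz":[0,0,0],"twist":[0,0,0.4]},
  {"grip":0,"xyz":[0,0,0],"twist":[0,0,0.5]},
  {"grip":0,"xyz":[0,0,0],"twist":[0,0,0.6]},
  {"grip":0,"xyz":[0,0,0],"twist":[0,0,0.7]},
  {"grip":0,"xyz":[0,0,0],"twist":[0,0,0.785]},
  {"grip":0,"xyz":[0,0,0],"twist":[0,0,0.785]},
  {"grip":0,"xyz":[0,0,0],"twist":[0,0,0.785]},
])

```text
clock: 7.45
eef_pos: [0.5774, -0.1378, 0.1146]
tcp_rot: [3.141, 0.006, 0.002]
ft_force: [-0.3, -0.8, -0.4]
opening: 0.2
gripper_force: 51.6
```

```bash
python3 - <<'E'
from h import *
from scipy.spatial.transform import Rotation as Ro
s=sensors.observe(); R=Ro.from_rotvec(s['tcp_rot']).as_matrix(); print(s['eef_pos'],np.degrees(np.arctan2(R[1,0],R[0,0])),s['ft_force'],s['wrist_torque'])
im=viewer.capture('side')[:,:,::-1]; cv2.imwrite('pics/s3.png',cv2.resize(im[150:350,210:410],None,fx=3,fy=3))
E
```

```text
[ 0.57737584 -0.13784761  0.11456262] 0.22619079637912917 [-0.26099544 -0.77917809 -0.40020139] [-0.36501575 -0.25977703  0.04935708]
```

View pics/s3.png

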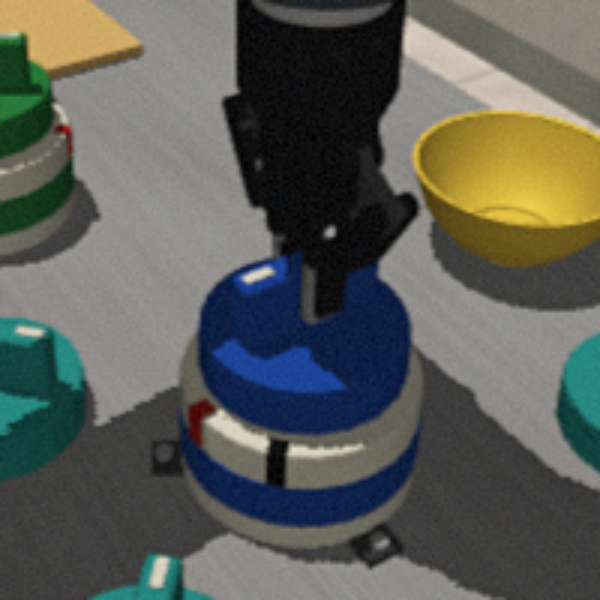

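The lid sits lower on the shoulder, and the bar (dash at crop (257,277)) points to the red mark at (200,423). I'll release, back off and check.

>>> move_arm([
  {"grip":1,"xyz":[0,0,0],"twist":[0,0,0]},
  {"grip":1,"xyz":[0,0,0],"twist":[0,0,0]},
  {"grip":1,"xyz":[0,0,0],"twist":[0,0,0]},
  {"grip":1,"xyz":[0,0,0],"twist":[0,0,0]},
  {"grip":1,"xyz":[0,0,0],"twist":[0,0,0]},
  {"grip":1,"xyz":[0,0,0],"twist":[0,0,0]},
  {"grip":1,"xyz":[0,0,0],"twist":[0,0,0]},
  {"grip":1,"xyz":[0,0,-0.5],"twist":[0,0,0]},
  {"grip":1,"xyz":[0,0,-1.2],"twist":[0,0,0]},
  {"grip":1,"xyz":[0,0,-2.0],"twist":[0,0,0]},
])

```text
clock: 8.75
eef_pos: [0.5765, -0.1376, 0.2149]
tcp_rot: [-3.142, -0.003, 0.002]
ft_force: [0.3, -0.6, 0.0]
opening: 0.998
gripper_force: 0.0
```

>>> move_arm([
  {"grip":1,"xyz":[-0.6,0,-0.5],"twist":[0,0,0]},
  {"grip":1,"xyz":[-1.4,0,-0.5],"twist":[0,0,0]},
  {"grip":1,"xyz":[-2,0,-0.5],"twist":[0,0,0]},
  {"grip":1,"xyz":[-2,0,-0.5],"twist":[0,0,0]},
  {"grip":1,"xyz":[-2,0,-0.5],"twist":[0,0,0]},
])

```text
clock: 9.38
eef_pos: [0.4773, -0.1379, 0.2394]
tcp_rot: [3.142, 0.004, 0.001]
ft_force: [0.2, 0.2, -0.3]
opening: 0.999
gripper_force: 0.0
```

```bash
python3 - <<'E'
from h import *
s=sensors.observe(); c=viewer.calibration('wrist'); im=viewer.capture('wrist')[:,:,::-1].copy(); cv2.imwrite('pics/w4.png',im)
print(s['eef_pos'],s['ft_force'],s['opening'])
b,g,r=[im[...,i].astype(int) for i in range(3)]
blue=((b>70)&(r<60)&(g<100)).astype(np.uint8); cn=max(cv2.findContours(blue,0,1)[0],key=cv2.contourArea)
m=cv2.erode(cv2.drawContours(blue*0,[cn],-1,1,-1),np.ones((5,5)))
for p,a in blobs((m>0)&(r>90)&(g>90),0,0,40): print('dash',p,a,ray(c,p,.145))
for p,a in blobs((r>90)&(g<60)&(b<60),0,0,20): print('red',p,a,ray(c,p,.071))
cv2.imwrite('pics/side4.png',viewer.capture('side')[:,:,::-1])
E
```

```text
[ 0.47729202 -0.13785585  0.23943939] [ 0.1850528   0.17758358 -0.30002529] 0.999425289494978
dash [282.5295858   26.00591716] 338 [ 0.60618266 -0.1384234   0.145     ]
dash [282.5        120.37894737] 190 [ 0.54623259 -0.13849719  0.145     ]
red [281.96   0.92] 25 [ 0.64188101 -0.13795829  0.071     ]
red [281.65       154.08333333] 60 [ 0.5127835  -0.13779392  0.071     ]
```

View pics/w4.png

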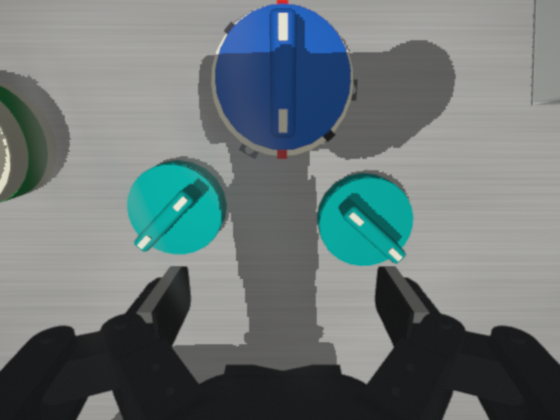

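View pics/side4.png

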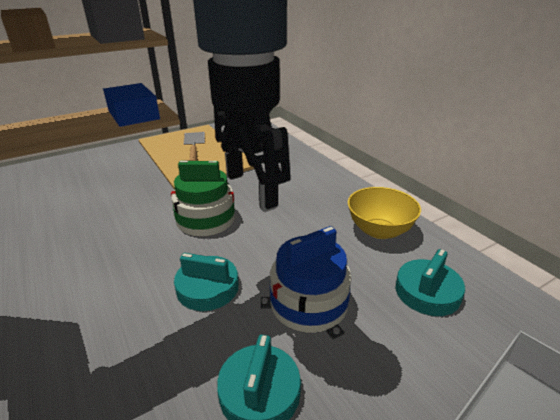

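The wrist view has the dashes at (283,26) and (283,120), in line with the red marks at (282,1) and (282,154). In the side view the lid is level and low at (312,265), the green canister hasn't moved, and the gripper is clear.

```bash
python3 -c "
from workcell import arm; print(arm.job_done())"
```

```text
the job is handed in; nothing more can be done
None
```

The blue lid dropped into its thread and is screwed home with its bar in line with the red marks. It has been let go, the green canister was not touched, and the job was handed in at about 9.5 s; no verdict came back.

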